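# Hang up the headset and hold the pairing key

## Task

Pair the wireless headset with its dock: lift the headset by the top of its headband, hang it by the band over both prongs of the dock's sprung hook with the microphone boom pointing out at the front, where the prongs point, and let go so that its own weight pulls the hook down. Only then press the round blue pairing key on the dock all the way down with the fingertips, firmly but with less than 30 N, and finish while still holding it down, without letting it come up again. The headset must go on hanging there untouched, and the other things on the worktop stay where they are.

Things in the scene. Friction and masses are not known exactly. Their poses are not given: they have to be found in the camera images.
- headset: black over-head headset, 0.19 kg, 170 mm wide, 163 mm high, standing on its two ear cups. Origin midway between the cups at their underside; z up to the headband, y along the band (+y: the cup with the boom), the microphone boom reaches out to -x. The cups are 60 mm deep (x), 66 mm high and lie 54 to 84 mm off the middle plane
- band_top (a point): middle of the headband's thickness at its top centre, 158 mm above the headset's origin, axes as the headset: grasp here from above, fingers closing along the headset's x. The band is 24 mm wide (x) and 9 mm thick; it is flat and level for 20 mm either side of here, then curves down to the cups
- mic_tip (a point): tip of the microphone boom, at x = -113, y = 52, z = 37 mm from the headset's origin
- dock: headset dock, fixed to the worktop: black foot 150 mm deep (x), 280 mm wide (y: from -150 to +130), 19 mm thick, a column (30 x 36 mm, at x = 58, y = -90 mm) that carries the hook, a grey control wing (28 mm high) at the left that carries the blue key. Origin on the worktop, under the middle of the foot's depth; -x is its front (the prongs point there), +y the wing's side
- hook_seat (a point): middle of the hook's seat, axes as the dock, 203 mm above the worktop. Two parallel steel prongs, 8 mm thick, point to -x at y = -36 and +36 mm; the band lies across both, the fingers go between them. Their upper side is level (z = 0) from x = +27 to -27 mm. A band hung here has its band_top about 9 mm above this point; this point sinks with the hook
- hook_tip (a point): midway between the two upturned ball tips at the prongs' front ends, axes as the dock: 42 mm in front of hook_seat; the balls reach up to 25 mm above hook_seat. At the other end the prongs slope up by 8 mm to a black cap on the column, 40 mm wide, which begins 74 mm behind hook_seat and reaches 17 mm above it
- hook_switch (a joint): downward travel of the sprung hook: 0 m up (empty), 0.005 m at its lower stop; the headset's weight alone takes it all the way down
- key_top (a point): centre of the top of the round blue pairing key, 36 mm across, pressed straight down; 39.5 mm above the worktop and 11.5 mm above the wing when up, 3.5 mm above the wing when fully down; 170 mm to the left (+y) of the hook seat
- pair_key (a joint): downward travel of the spring-loaded key: 0 m up, 0.008 m fully down; the spring takes about 1.7 N to start and 6 N at the bottom, and lifts the key as soon as it is let go
- stapler: black desk stapler, 38 x 144 x 46 mm, at the left side of the worktop; a bystander, leave it alone
- sticky_pad: yellow sticky-note pad, 76 x 76 x 12 mm, at the left side; a bystander, leave it alone
- pen_blue: blue pen, 150 mm long, at the right side; a bystander, leave it alone
- glue_stick: glue stick standing upright, 24 mm across, 88 mm tall, at the right side (the nearer of two alike); a bystander, leave it alone
- eraser: blue and white eraser, 22 x 54 x 12 mm, at the right side; a bystander, leave it alone

How it is judged:
By the outcome, as a careful person would: the job done as asked, in the order asked, and still so for the second after the job is handed in, while the arm keeps its last pose, push and grip.
It also fails if it takes over 64 s, if anything falls off the work surface, if the arm or the gripper's body presses on something with over 40 N, if the wrist force passes 120 N, or if a joint passes its speed limit or range.

## Robot

A 6-joint arm with a two-finger parallel gripper is mounted at the origin on a cart in front of the work surface, level with it; the furniture and walls round the work are solid. World frame = base frame: x ahead of the robot, y to its left, z up, the work surface at z = 0. Lengths are in m, angles in rad, forces in N, time in s.
With the tool pointing down it reaches from about 0.375 to 0.925 m from the base axis. Payload 5.7 kg.
Tool frame: the origin (TCP) lies midway between the tips of the shut fingers; the grasp point (between the pads) lies 19 mm behind it; z points along the fingers, y is the line along which they close (so a half turn about z gives the same grasp; the last joint's range is limited). The gripper opens to 85 mm and grips with 20 to 120 N. Pads are 22 mm wide; open, the fingers measure 114 mm over their backs; the gripper's body (76 mm by 85 mm) begins 54 mm behind the grasp point. The pads swing forward as they close: fully open they stand 13 mm farther back than shut.
Start: joints at [1.162, 0.359, 1.51, -0, 1.272, -0.115], TCP at [0.174, 0.574, 0.231] pointing down, gripper open.
Joint ranges: [-2.97, 2.97], [-1.01, 2.36], [0.21, 2.38], [-0.96, 4.11], [0.2, 2.71], [-2.98, 2.98]. Speed limits (rad/s): [2.39, 2.39, 3.14, 3.14, 3.14, 3.14].

## Interface

Orientations are given as a unit quaternion [w, x, y, z].
In Python, from bench import r, gripper_to, solver, get_state, vision, order gives the robot as it stands. The module is installed in compiled form; this text tells all that it offers. Calls block until the motion is done:
- r.move_pose(position, orientation): joint-space move of the TCP to a pose.
- r.move_l(position, frame=None, v=0.15, contact_N=None): straight line of the TCP; frame=None keeps the orientation; v is the mean speed in m/s. With contact_N (N) it stops when the force on the tool has changed by that much, and returns True; else False.
- r.goto_joints(angles): joint-space move.
- gripper_to(opening, grasp_force=None): opening from 0.0 (shut) to 1.0 (fully open); grasp_force is the grip in N (None keeps the last); returns when the fingers have stopped.
- r.dwell(seconds).
- solver.ik(position, orientation): joint angles nearest the present ones, or None.
- get_state(): the state.
- vision.get_image(name): name is "scene" or "top" or "wrist"; returns (picture, depth): 384x512x3 uint8, blue, green, red; 384x512 float32, m along the optical axis (not along the pixel's ray), 0 where there is no reading.
- vision.camera_info(name): a dict with "intrinsics" (3x3 intrinsics, pixels), "dist_coeffs" ([k1, k2, p1, p2, k3] as OpenCV has them; the pictures are not rectified), "rvec" (rotation vector, rad) and "tvec" (3), from world to camera coordinates, as OpenCV has them. Camera axes: x right, y down, z forward; pixel columns grow to the right and rows downward; lengths in m; the calibration is good to about 2 mm. A picture is of the moment at which its call begins: read the wrist's pose just before it. camera_info takes no time and is no camera call; for the wrist camera it gives the pose at the moment of the call.
A pose or a line that the arm cannot do raises r.IKError and nothing moves.
- order.close_job(): hands the job in; it is judged then, once.
The state is a dict: "t": time; "joint_positions": joint angles; "qvel": joint speeds; "tau": joint torques, N m; "tool_pos": TCP position; "tool_rot": TCP orientation; "force": force on the tool from outside, world axes, zero at the start; "torque": the same for the moment, N m; "grip_width": opening from 0.0 (shut) to 1.0 (fully open); "grip_force": force on a finger pad.
Only numpy, scipy, OpenCV 4.12 (cv2) and the standard library are available. Lean on these libraries where they do the work, as an engineer would, in place of code of your own. Each camera call takes 0.05 s, during which the arm holds its last target. There are 200 camera calls.

## Working session

There is one attempt and no reset: what is moved stays moved. The work goes in short steps, each a Python script; the robot and the scene stay as the last script left them, time stands still between calls to the robot, and variables do not carry over. Pictures are saved under pics/ and viewed, at most 10 in all, crops included, and the job is handed in when it is done.

```bash
mkdir -p pics; python3 - <<'E'
from bench import *
import cv2,numpy as np
for n in("scene","top"):
    p,d=vision.get_image(n);cv2.imwrite(f"pics/{n}.png",p);np.save(f"pics/{n}.npy",d)
    i=vision.camera_info(n);print(n,i)
    R=cv2.Rodrigues(np.array(i["rvec"]))[0];print(-R.T@np.array(i["tvec"]).ravel(),R[2])
s=get_state();print(s)
E
```

```text
scene {'intrinsics': array([[376.11495777,   0.        , 254.99730145],
       [  0.        , 376.11495777, 186.21484587],
       [  0.        ,   0.        ,   1.        ]]), 'dist_coeffs': array([-0.00012957,  0.        ,  0.        ,  0.        ,  0.        ]), 'rvec': array([ 1.86170913, -0.83396812,  0.52627005]), 'tvec': array([-0.33074488,  0.29507892,  1.08408292])}
[-0.41664593 -0.82669589  0.71741173] [ 0.67381964  0.61039143 -0.41640053]
top {'intrinsics': array([[468.21228494,   0.        , 250.84303127],
       [  0.        , 468.21228494, 191.98072608],
       [  0.        ,   0.        ,   1.        ]]), 'dist_coeffs': array([-0.12481273,  0.        ,  0.        ,  0.        ,  0.        ]), 'rvec': array([ 2.15983821, -2.17822738,  0.13607529]), 'tvec': array([-0.00859707,  0.50080251,  1.83510748])}
[0.29080215 0.01109548 1.87984242] [ 0.11264366 -0.01284584 -0.99355241]
{'t': 0.1, 'joint_positions': array([ 1.16189397e+00,  3.59433826e-01,  1.51133663e+00,  1.39351334e-05,
        1.27249400e+00, -1.15111186e-01]), 'qvel': array([ 3.69293838e-03, -1.88008446e-03, -4.58244908e-03,  1.00303105e-04,
       -5.92614077e-05,  1.76854747e-03]), 'tau': array([ 5.67747611e-05, -5.28649342e+01, -2.79346257e+01, -6.08958976e-05,
        5.04029682e-03,  1.67716454e-07]), 'tool_pos': array([0.17351236, 0.57372031, 0.2305324 ]), 'tool_rot': array([-2.22945547e-04,  1.46369843e-01,  9.89229584e-01, -8.05649238e-04]), 'force': array([0.87174671, 0.16404431, 0.63664177]), 'torque': array([-0.00241425, -0.02808924,  0.02278   ]), 'grip_force': 0.0, 'grip_width': 0.9985263556925296}
```

View pics/scene.png

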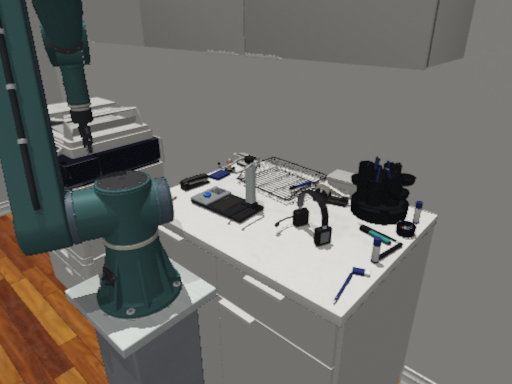

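View pics/top.png

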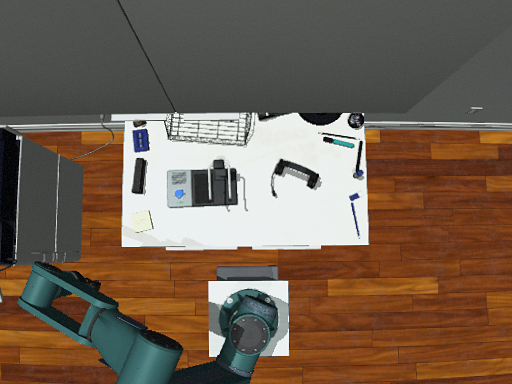

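The top view shows the dock around (165–247, 160–212), with its key near (180, 194). The headset is around (272–320, 160–197) with its boom towards (273, 195). I'll zoom in on both views.

```bash
cat > h.py <<'E'
from bench import *
import cv2,numpy as np
from scipy.spatial.transform import Rotation as Ro
def cam(n,i=None):
    i=i or vision.camera_info(n);return np.array(i["intrinsics"]),np.array(i["dist_coeffs"]),cv2.Rodrigues(np.array(i["rvec"]))[0],np.array(i["tvec"]).ravel()
def plane(c,uv,z):
    K,D,R,t=c;u=cv2.undistortPoints(np.float64(uv).reshape(-1,1,2),K,D).reshape(-1,2)
    d=np.c_[u,np.ones(len(u))]@R;o=-R.T@t
    return o+d*((z-o[2])/d[:,2])[:,None]
def cloud(c,depth):
    K,D,R,t=c;v,u=np.nonzero(depth>0)
    x=cv2.undistortPoints(np.float64(np.c_[u,v]).reshape(-1,1,2),K,D).reshape(-1,2)
    P=(np.c_[x,np.ones(len(x))]*depth[v,u][:,None]-t)@R
    out=np.full(depth.shape+(3,),np.nan);out[v,u]=P;return out
E
python3 - <<'E'
from h import *
a=cv2.imread("pics/top.png")[150:220,160:330];s=cv2.imread("pics/scene.png")[140:260,170:350]
a=cv2.resize(a,None,fx=4.4,fy=4.4,interpolation=2);s=cv2.resize(s,(396,264),interpolation=2)
c=np.zeros((590,748,3),np.uint8);c[:308]=a;c[310:574,:396]=s;cv2.imwrite("pics/z.png",c)
W=cloud(cam("top"),np.load("pics/top.npy"))
b=cv2.imread("pics/top.png")
hsv=cv2.cvtColor(b,cv2.COLOR_BGR2HSV)
m=cv2.inRange(hsv,(95,120,100),(125,255,255));m[:,:165]=0;m[:,200:]=0;m[:160]=0;m[215:]=0
v,u=np.nonzero(m);print("key px",u.mean(),v.mean(),len(u),plane(cam("top"),[[u.mean(),v.mean()]],.0395),np.nanmedian(W[m>0],0))
H=W[150:205,265:330]
for lo,hi in((.145,.18),(.05,.145),(.02,.08)):
    k=(H[...,2]>lo)&(H[...,2]<hi);q=H[k];print(lo,len(q),q.mean(0) if len(q) else 0)
k=(H[...,2]>.15);q=H[k][:,:2];print(cv2.minAreaRect(np.float32(q)),H[...,2][k].max())
q=H[(H[...,2]>.03)][:,:2];print(cv2.minAreaRect(np.float32(q)))
D=W[150:220,160:252]
for lo,hi in((.01,.024),(.024,.034),(.17,.3)):
    q=D[(D[...,2]>lo)&(D[...,2]<hi)][:,:2];print(lo,len(q),cv2.minAreaRect(np.float32(q)),q.min(0),q.max(0))
E
```

```text
key px 178.71698113207546 193.26415094339623 53 [[0.49656434 0.27293214 0.0395    ]] [0.49749279 0.27261024 0.03835698]
0.145 196 [ 0.57116828 -0.19467236  0.1578596 ]
0.05 184 [ 0.56902153 -0.18420558  0.08855276]
0.02 178 [ 0.55666494 -0.16245013  0.05195324]
((0.5710433125495911, -0.19388562440872192), (0.11599704623222351, 0.02487022615969181), 67.40399169921875) 0.17333401810017257
((0.533137857913971, -0.1754382848739624), (0.175709068775177, 0.14220792055130005), 67.67902374267578)
0.01 1360 ((0.5347344875335693, 0.16922323405742645), (0.3682670593261719, 0.2776918411254883), 88.95645904541016) [ 0.39405615 -0.0130359 ] [0.67630881 0.35101246]
0.024 826 ((0.5241121649742126, 0.1857839673757553), (0.14646485447883606, 0.27262574434280396), 3.5390067100524902) [0.44692523 0.04627799] [0.59828942 0.32281625]
0.17 290 ((0.5227645635604858, 0.10573020577430725), (0.14875994622707367, 0.08024505525827408), 2.2189383506774902) [0.44724669 0.0639029 ] [0.59659291 0.14755311]
```

View pics/z.png

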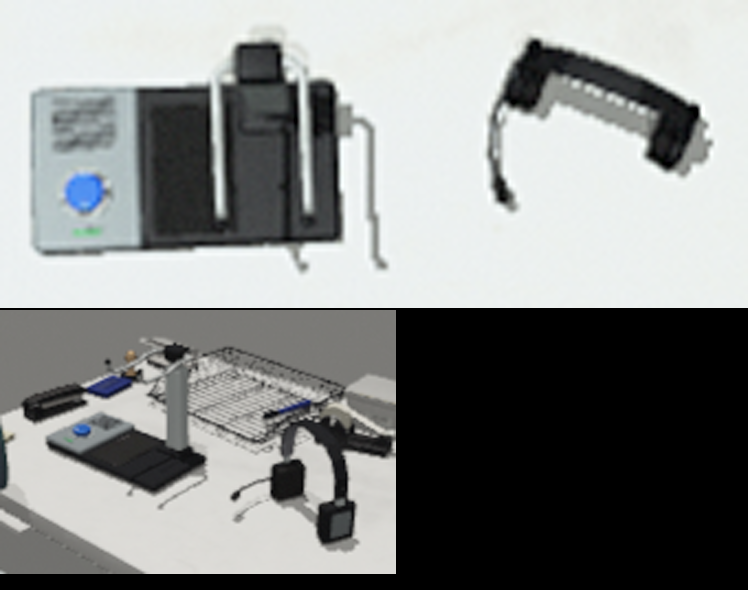

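The zoom shows the prongs at about (210, 165–200) and (230, 165–200) in full-image pixels, pointing down, which is world −x. The cap is at (219, 163). The headset band runs from (280, 161) to (318, 176) with the boom towards −x and +y. Next I'll check reachability and refine both poses from wrist views.

```bash
cat >> h.py <<'E'
def quat(yaw):  # tool down, tool y along (cos yaw, sin yaw)
    y=np.array([np.cos(yaw),np.sin(yaw),0]);z=np.array([0,0,-1.]);q=Ro.from_matrix(np.c_[np.cross(y,z),y,z]).as_quat()
    return np.r_[q[3],q[:3]]
E
python3 - <<'E'
from h import *
for off in(0,180):
  for p,y in(((.571,-.194,.42),-22.6),((.571,-.194,.135),-22.6),((.505,.103,.42),3),((.505,.103,.19),3),((.497,.273,.03),3)):
    q=solver.ik(np.array(p),quat(np.radians(y+off)));print(off,p,None if q is None else np.round(q,2))
q=quat(np.radians(-22.6+180)) ;j=solver.ik(np.array([.55,-.19,.36]),q);j0=solver.ik(np.array([.55,-.19,.36]),quat(np.radians(-22.6)))
qq=get_state()["joint_positions"]
off=180 if j0 is None or (j is not None and abs(j[5])<abs(j0[5])) else 0
print(off)
for n,p,y in(("wd",(.5,.11,.42),3),("wh",(.55,-.19,.36),-22.6)):
    r.move_pose(np.array(p),quat(np.radians(y+off)));r.dwell(.3)
    i=vision.camera_info("wrist");pic,d=vision.get_image("wrist");cv2.imwrite(f"pics/{n}.png",pic);np.savez(f"pics/{n}.npz",d=d,**i)
s=get_state();print(s["t"],s["tool_pos"])
K,D,R,t=cam("wrist");print(-R.T@t,R[2])
a=cv2.imread("pics/wd.png");b=cv2.imread("pics/wh.png");cv2.imwrite("pics/w2.png",cv2.resize(np.hstack([a,b]),(800,300),interpolation=3))
E
```

```text
0 (0.571, -0.194, 0.42) [-0.44  0.26  1.2  -0.    1.68 -0.05]
0 (0.571, -0.194, 0.135) [-0.44  0.46  1.61 -0.    1.07 -0.05]
0 (0.505, 0.103, 0.42) [ 0.07  0.12  1.38 -0.    1.64  0.01]
0 (0.505, 0.103, 0.19) [ 0.07  0.28  1.74 -0.    1.12  0.01]
0 (0.497, 0.273, 0.03) [ 0.38  0.56  1.77 -0.    0.81  0.33]
180 (0.571, -0.194, 0.42) None
180 (0.571, -0.194, 0.135) None
180 (0.505, 0.103, 0.42) None
180 (0.505, 0.103, 0.19) None
180 (0.497, 0.273, 0.03) [ 0.38  0.56  1.77 -0.    0.81 -2.81]
0
4.125 [ 0.55016795 -0.18922094  0.36025539]
[ 0.57709093 -0.12364287  0.50399972] [-0.10571193 -0.25327773 -0.96160043]
```

View pics/w2.png

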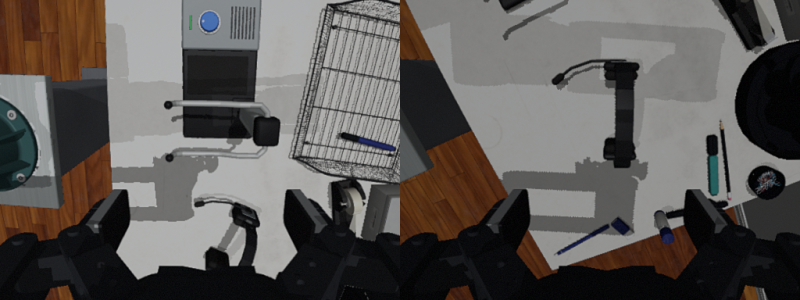

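The left wrist view (800-px composite) shows the prong balls at (168, 104) and (168, 157), the cap at (265, 130) and the key at (209, 22). The right one shows the band vertical at x≈623, y 65–165, with the mic tip at (557, 80). I'll now measure from the depth clouds and plane rays.

```bash
python3 - <<'E'
from h import *
def load(n):
    z=np.load(f"pics/{n}.npz");c=cam(0,z);return c,cloud(c,z["d"]),cv2.imread(f"pics/{n}.png")
c,W,b=load("wh")
H=W.copy();H[280:]=np.nan
near=(np.hypot(H[...,0]-.57,H[...,1]+.19)<.13)
k=near&(H[...,2]>.148)&(H[...,2]<.18);q=H[k]
print("band",len(q),np.percentile(q[:,2],[5,50,95]),cv2.minAreaRect(np.float32(q[:,:2])),q.mean(0))
v,u=np.nonzero(k);pp=plane(c,np.c_[u,v],.1625)[:,:2];print(" plane",cv2.minAreaRect(np.float32(pp)))
k=near&(H[...,2]>.02)&(H[...,2]<.18);k=cv2.morphologyEx(k.astype(np.uint8),cv2.MORPH_OPEN,np.ones((7,7)))>0
q=H[k];print("all",cv2.minAreaRect(np.float32(q[:,:2])))
print("table z",np.nanmedian(W[100:250,200:250,2]), "mic",plane(c,[[ (557-400)*1.28,80*1.28]],.037))
c,W,b=load("wd")
hsv=cv2.cvtColor(b,cv2.COLOR_BGR2HSV);m=cv2.inRange(hsv,(95,120,90),(125,255,255));m[80:]=0;m[:,:230]=0;m[:,300:]=0
v,u=np.nonzero(m);(cx,cy),rad=cv2.minEnclosingCircle(np.float32(np.c_[u,v]));print("key",len(u),plane(c,[[cx,cy]],.0395),np.nanmedian(W[m>0],0))
q=W[:280][(W[:280,:,2]>.15)&(W[:280,:,2]<.26)];q=q[(q[:,0]<.62)&(q[:,0]>.4)&(q[:,1]>.03)&(q[:,1]<.17)]
for s in(0,1):
    a=q[(q[:,1]>.105)==s];lev=a[(a[:,0]>.475)&(a[:,0]<.53)]
    l=cv2.fitLine(np.float32(lev[:,:2]),cv2.DIST_HUBER,0,.01,.01).ravel();ball=a[a[:,0]<a[:,0].min()+.012]
    print("prong",len(a),"yaw",np.degrees(np.arctan(l[1]/l[0])),"at",l[2:],"z",np.percentile(lev[:,2],[5,50,95]),"xmin",a[:,0].min(),"ball",ball.mean(0),ball.max(0))
E
```

```text
band 2373 [0.15074603 0.16165685 0.16434606] ((0.5733731389045715, -0.19448474049568176), (0.11536870151758194, 0.02415815368294716), 67.24895477294922) [ 0.57471861 -0.19087649  0.16001326]
 plane ((0.5742232203483582, -0.19193865358829498), (0.11075910925865173, 0.024303225800395012), 67.33162689208984)
all ((0.5327433347702026, -0.1750960499048233), (0.17229430377483368, 0.1443587988615036), 67.84794616699219)
table z 0.0010782618264761502 mic [[ 0.49295418 -0.10218298  0.037     ]]
key 439 [[0.49662889 0.27431035 0.0395    ]] [0.49693916 0.27423052 0.04074543]
prong 1526 yaw 1.5834703 at [0.50271076 0.06875417] z [0.20053082 0.20337326 0.20561278] xmin 0.4467540609243438 ball [0.45320749 0.06745187 0.22238608] [0.45874846 0.07171796 0.23045573]
prong 2033 yaw 2.1181278 at [0.5030468  0.14039157] z [0.20130138 0.20371283 0.20651694] xmin 0.44400633544519286 ball [0.45037539 0.13874447 0.22321556] [0.45597357 0.14358702 0.23015887]
```

```bash
python3 - <<'E'
from h import *
g=np.array([.5737,-.193,0]);q=quat(np.radians(-22.6))
r.move_pose(g+[0,0,.26],q)
print(r.move_l(g+[0,0,.135],v=.12,contact_N=8))
gripper_to(0,35);s=get_state();print(s["tool_pos"],s["grip_width"],s["grip_force"],s["force"])
r.move_l(g+[0,0,.20],v=.1);r.dwell(.3);s=get_state();print(s["t"],s["grip_width"],s["grip_force"],s["force"])
r.move_l(g+[0,0,.44],v=.2)
r.move_pose(np.array([.495,.1045,.44]),quat(np.radians(1.9)));r.dwell(.5)
s=get_state();print(s["t"],s["tool_pos"],s["grip_width"],s["grip_force"],s["force"])
a=vision.get_image("wrist")[0];i=vision.camera_info("scene");b,d=vision.get_image("scene")
b=cv2.resize(b[110:230,170:330],(512,384),interpolation=2)
cv2.imwrite("pics/c1.png",cv2.resize(np.hstack([a,b]),(800,300),interpolation=3))
E
```

```text
False
[ 0.57395195 -0.19313595  0.13523191] 0.27543826157559564 34.679115414619446 [ 0.11420708 -0.31860392  1.26886894]
7.4917 0.27406085075366465 34.35699641704559 [-0.45443181  0.4634172  -1.47209985]
10.5167 [0.49512543 0.10427684 0.43997729] 0.2748683794866222 34.36064422130585 [ 0.11610307 -0.41099302 -1.81426362]
```

View pics/c1.png

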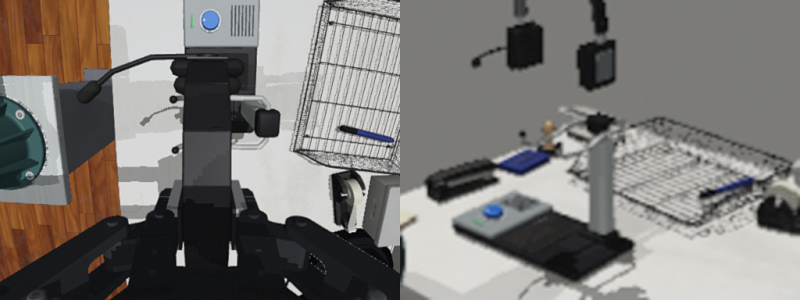

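The headset is held level, boom to the front, with the band (x≈207) over the prongs, whose balls are at (173, 98) and (175, 150). Next I'll lower it.

```bash
python3 - <<'E'
from h import *
p=np.array([.495,.1045,0])
print(r.move_l(p+[0,0,.215],v=.15,contact_N=8),r.move_l(p+[0,0,.185],v=.02,contact_N=4));s=get_state();print(s["t"],s["tool_pos"],s["force"])
a=vision.get_image("wrist")[0];i=vision.camera_info("scene");b,d=vision.get_image("scene")
b=cv2.resize(b[110:230,170:330],(512,384),interpolation=2)
cv2.imwrite("pics/c2.png",cv2.resize(np.hstack([a,b]),(800,300),interpolation=3))
E
```

```text
False False
13.9167 [0.49501518 0.10452625 0.18511776] [-0.92589511 -0.13476499 -1.06882631]
```

View pics/c2.png

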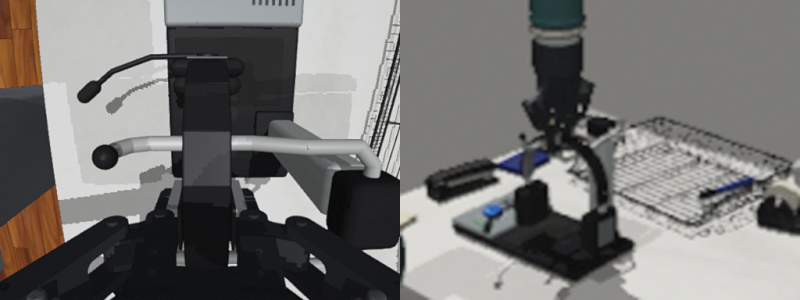

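The band is across the prong (y≈145), well behind the ball at (105, 157) and clear of the cap, and both cups hang down. I'll release it, retract straight up and check.

```bash
python3 - <<'E'
from h import *
p=np.array([.495,.1045,0])
print(r.move_l(p+[0,0,.182],v=.02,contact_N=4));print(get_state()["force"])
gripper_to(.75);r.dwell(.3);print(get_state()["force"])
print(r.move_l(p+[0,0,.27],v=.08,contact_N=6));r.move_l(p+[0,0,.42],v=.2)
r.dwell(.5);i=vision.camera_info("wrist");a,d=vision.get_image("wrist");W=cloud(cam(0,i),d)
k=(W[...,2]>.195)&(W[...,2]<.24)&(np.hypot(W[...,0]-.495,W[...,1]-.1045)<.06);k[290:]=0
hsv=cv2.cvtColor(a,cv2.COLOR_BGR2HSV);dark=k&(hsv[...,2]<70);q=W[dark];q=q[(abs(q[:,1]-.1045)<.03)]
print(len(q),q.mean(0),cv2.minAreaRect(np.float32(q[:,:2])),np.percentile(q[:,2],[5,50,95]))
a2=hsv[...,1];m=cv2.inRange(hsv,(95,120,90),(125,255,255));m[80:]=0;m[:,:230]=0;m[:,300:]=0
v,u=np.nonzero(m);print(get_state()["t"],plane(cam(0,i),[[u.mean(),v.mean()]],.0395))
b,d=vision.get_image("scene")
b=cv2.resize(b[110:230,170:330],(512,384),interpolation=2)
cv2.imwrite("pics/c3.png",cv2.resize(np.hstack([a,b]),(800,300),interpolation=3))
E
```

```text
True
[-1.3479306  -0.50489216 10.0866824 ]
[-0.05760742  0.7185023   0.27643761]
False
1267 [0.49535138 0.10552368 0.21247923] ((0.4778003394603729, 0.10480006039142609), (0.05896201357245445, 0.06177350878715515), 2.391555070877075) [0.21037338 0.21261896 0.21401233]
17.6833 [[0.49675941 0.27432975 0.0395    ]]
```

View pics/c3.png

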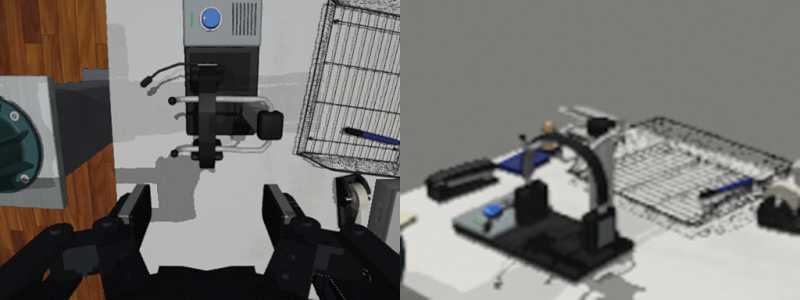

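The headset hangs on both prongs, with balls at (173, 100) and (174, 153), the band at x≈206 and the boom at the front (147, 83). The band top sits at z≈0.2125, which puts the hook at its lower stop. Next is the key.

```bash
python3 - <<'E'
from h import *
k=np.array([.4968,.2743,0]);q=quat(np.radians(1.9))
r.move_pose(k+[0,0,.42],q);gripper_to(0,40);r.move_l(k+[0,0,.055],v=.15,contact_N=10);r.dwell(.3)
s=get_state();f0=s["force"];print(s["tool_pos"],f0,s["grip_width"])
print(r.move_l(k+[0,0,.024],v=.012,contact_N=10));r.dwell(.5)
s=get_state();print(s["t"],s["tool_pos"],s["force"]-f0)
E
```

```text
[0.49688006 0.27434406 0.0551586 ] [0.12505628 0.19431672 0.29041325] 0.0007936601375324244
True
24.25 [0.49687224 0.27436142 0.03156609] [-1.17529248 -1.46274155  6.96015631]
```

The tip is at z=0.0316 with about 7 N, roughly at the stop. I'll push a bit more for a firm hold.

```bash
python3 - <<'E'
from h import *
s=get_state();p=s["tool_pos"].copy()
for dz in(.0006,.0012,.0018,.0024):
    r.move_l(np.array([p[0],p[1],p[2]-dz]),v=.005,contact_N=9);r.dwell(.3);s=get_state();print(s["t"],s["tool_pos"],s["force"])
    if s["force"][2]>13:break
a=vision.get_image("wrist")[0];b,d=vision.get_image("scene")
b=cv2.resize(b[110:230,170:330],(512,384),interpolation=2)
cv2.imwrite("pics/c4.png",cv2.resize(np.hstack([a,b]),(800,300),interpolation=3))
E
```

```text
24.8083 [0.49691854 0.27434653 0.03153588] [-1.20754566 -1.62895021  8.53931553]
25.3167 [0.49684523 0.27434456 0.03155036] [-0.79544254 -1.28267744  5.79925774]
25.8583 [0.49684436 0.27434727 0.03154917] [-1.23642374 -0.78180663  6.13912889]
26.425 [0.49683814 0.27434312 0.03153751] [-0.29894573 -0.95387977  6.4229993 ]
```

View pics/c4.png

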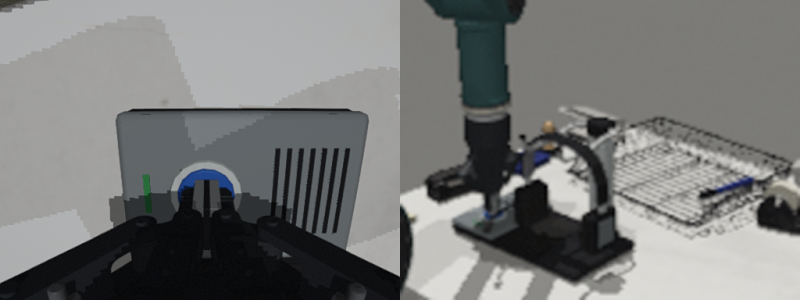

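The fingertips are centred on the key, pressed nearly flush, and the headset is still hanging. The contact stop keeps resetting the target, so I'll push in tiny steps without it.

```bash
python3 - <<'E'
from h import *
p=get_state()["tool_pos"].copy()
for k in range(1,16):
    r.move_l(np.array([.4968,.2743,p[2]-k*.0002]),v=.004);r.dwell(.15);s=get_state();print(round(s["t"],2),s["tool_pos"][2],s["force"])
    if s["force"][2]>13:break
r.dwell(.8);s=get_state();print(s["t"],s["tool_pos"],s["force"])
E
```

```text
26.94 0.031626561028917116 [-2.02068672 -0.20483818  5.32694674]
27.34 0.031580377207443125 [-1.86675701 -0.42764577  6.82688981]
27.74 0.03151704090707403 [-1.58132269 -0.93268973  8.13581153]
28.14 0.03150297101415292 [-2.60324699 -1.4544764  10.31649428]
28.54 0.031448529135185525 [-3.09685584 -1.88781263 12.31279134]
28.94 0.03144074802893218 [-2.32487472 -1.46472503 13.3521291 ]
29.7417 [0.49696406 0.27437493 0.03144942] [-3.63305776 -1.29562217 13.96744712]
```

```bash
python3 - <<'E'
from h import *
print(order.close_job())
E
```

```text
the job is handed in; nothing more can be done
None
```

The job is handed in: the headset hangs over both prongs with the boom to the front, and the pairing key was pressed to its stop afterwards and held there at about 14 N; the push dipped to about 5 N for a moment, with the fingertips rising no more than about 0.1 mm, while I was firming it up.

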